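# Release the canal cartridge from the ear model and dock it

## Robot

A 6-joint arm with a two-finger parallel gripper is mounted at the origin on the work surface. World frame = base frame: x ahead of the robot, y to its left, z up, the work surface at z = 0. Lengths are in m, angles in rad, forces in N, time in s.
With the tool pointing down it reaches from about 0.375 to 0.975 m from the base axis. Payload 3.8 kg.
Tool frame: the origin (TCP) lies between the finger pads; the fingertips stand 22 mm ahead of it and the grasp point (between the pads) lies 3 mm ahead of it; z points along the fingers, y is the direction in which the jaws open and shut (so a half turn about z gives the same grasp; the last joint's range is limited). The gripper opens to 85 mm and grips with 20 to 120 N. Pads are 22 mm wide; open, the fingers measure 114 mm over their backs; the gripper's body (76 mm by 85 mm) begins 54 mm behind the grasp point. The pads swing forward as they close: fully open they stand 13 mm farther back than shut.
Start: joints at [-0.037, 0.264, 1.604, -0, 1.274, -0.037], TCP at [0.675, -0, 0.253] pointing down, gripper open.
Joint ranges: [-2.63, 2.63], [-0.94, 2.18], [0.31, 2.57], [-1.31, 4.45], [0, 2.66], [-2.55, 2.55]. Speed limits (rad/s): [2.57, 2.57, 3.14, 3.14, 3.14, 3.14].

## Interface

Orientations are given as a rotation vector (axis times angle).
In Python, from workcell import * gives the robot as it stands.
- The arm moves only by the tool step_arm, never from a script. Its argument "motion" is a list that holds one entry, the list of rows, each a list of 7 numbers: the finger opening in m, from 0 to 0.0854, then the shift along the world's x, y, z in m, then the turn, a rotation vector about the world's x, y, z in degrees. A call has exactly 8 rows; each row is the pose to reach, as a shift and turn from the pose measured when the call began; what a row does not reach only later rows make up. A row lasts 1/8 s, in which the tool goes at most 62.5 mm and 10.7 degrees, less where a joint would pass 70% of its speed; a pose out of reach is approached as far as the arm can. A call with a gripper value outside its range is refused whole. The fingers move at their own pace and stop on an object; "newtons" is the grip in N (left out, the last holds). Time passes only in rows, so rows that repeat a pose let the fingers close, or fill a call up. It gives the time, the measured TCP pose, the force and the opening at its end, in the units of the state.
- read_state(): the state, without advancing time (a new reading comes with each control period).
- read_camera(name): name is "scene" or "side" or "wrist"; returns (picture, depth): 420x560x3 uint8, blue, green, red; 420x560 float32, m along the optical axis (not along the pixel's ray), 0 where there is no reading.
- get_calibration(name): a dict with "K" (3x3 intrinsics, pixels), "world_from_camera" (4x4, takes a point from camera to world coordinates). Camera axes: x right, y down, z forward; pixel columns grow to the right and rows downward; lengths in m; the calibration is good to about 2 mm. A picture is of the moment at which its call begins: read the wrist's pose just before it. get_calibration takes no time and is no camera call; for the wrist camera it gives the pose at the moment of the call.
- finish_job(): hands the job in, once; it reports no verdict.
Trained networks look in the newest picture that a camera, given by its name, has taken for a name from the list of things; names that differ only in an ending like _2 or _b are one class to them, and where a whole thing is asked for, a point or a joint stands for the part that bears it (a point fixed in the world has none). Each returns a list of dicts, best first, with "score" (0 to 1); they miss things now and then, are a little off and sometimes report something else, mostly with a low value. They report only what shows in the picture. A call takes as long as a camera call. They do not tell look-alikes from the thing itself.
- spot_in(camera, thing): "xyz" ([x, y, z] in m, in the coordinates of the camera as it stood for that picture, good to about 4 mm: the middle of the surface that is visible of it).
- regions_of(camera, thing): "region" (420x560 bool, what is visible of it).
The state is a dict: "time": time; "q": joint angles; "joint_vel": joint speeds; "joint_torque": joint torques, N m; "tool_pos": TCP position; "tcp_rot": TCP orientation; "wrist_force": force on the tool from outside, world axes, zero at the start; "torque": the same for the moment, N m; "width": opening from 0.0 (shut) to 1.0 (fully open).
Only numpy, scipy, OpenCV 4.12 (cv2) and the standard library are available. Lean on these libraries where they do the work, as an engineer would, in place of code of your own. Each camera call takes 0.05 s, during which the arm holds its last target. There are 200 camera calls.

## Task

Squeeze in and hold the side release button of the white canal cartridge on the clear ear model, gently (about 15 N; over 30 N cracks the shell), and pull the cartridge straight up out of the ear without tugging against its latch. Still holding the button in, lower the cartridge into the empty grey dock, button to the dock's window side, until its flange sits flat on top, then let go so that the button springs out and latches it. Press or pull the cartridge against ear and dock only lightly (under 25 N), and leave everything else where it is.

Things in the scene. Friction and masses are not known exactly. Their poses are not given: they have to be found in the camera images.
- cart_grip (a point): Centre of the gripped head of the loose white cartridge, on its axis at button height. Head 28 mm (x) by 26 mm (y), 44 mm tall: from 24 mm below this point to 20 mm above it. z up along the plug axis, y towards the release button. Thin plastic shell, about 70 g. Fingers closed along y, one on the button and one on the opposite face, push the button in and hold the cartridge.
- cart_flange (a point): Centre of the underside of the cartridge's flange (38 mm square, 4 mm thick), 28 mm below its grip centre. Below the flange is the plug: a 24 mm square shank 20 mm long, then a 6 mm round taper from 24 to 18 mm diameter. A steel hook, 12 mm wide, 11.5 to 16.5 mm below the flange, stands 5 mm out of the shank's +y side; with the button fully in it lies inside the shank.
- cart_face (a point): Centre of the outer face of the cartridge's release button: ribbed grey, 18 mm square, on the head's +y face, moving with the button. Out, it stands 6.5 mm proud (32.5 mm over button and head); fully in, 1 mm proud (27 mm over all).
- cart_button (a joint): Travel of the release button in m: 0 out (latched), 0.0055 fully in. Spring: 4 N at 0, 9.5 N fully in; it springs out when let go. The hook passes a socket's lip, coming out or going in, only with the button fully in. A caught hook is felt as a rising load while pulling up or lowering.
- ear_mouth (a point): Centre of the socket mouth in the flat top of the clear ear model (60 mm in x, 70 mm in y), fixed in a screw clamp with a black knob; 75 mm above the table. z up, y towards the latch window. Socket 26.4 mm square (1.2 mm play round the shank), 30 mm deep; a 10 mm lip over the window. The flange rests on the top. Clamp and knob reach 65 mm to -x and 105 mm to +x, under 65 mm high.
- dock_mouth (a point): Mid-rail point of the fixed, empty grey dock, at its top's height, 46 mm above the table. Its 50 mm square block (socket as in the ear, central) is locked anywhere up to 8 mm either way along this x from here: that offset is not reported, find it by feel or sight. y and z of the socket mouth are as here. y to the latch window and button. Home: flange on the top, grip centre 28 mm above; latches within 1.5 mm of it.
- spare_grip (a point): The same grip centre on a second, identical cartridge latched in a second identical dock (its centre is at least 100 mm from the empty dock's). Stays where it is; its top is 20 mm above this point.
- otoscope: Chrome otoscope lying on the table, 135 mm long, 34 mm high at the head; origin on the table near its head, handle to its -x.
- magnifier: White plastic magnifier lying flat, lens ring 80 mm across about the origin, handle to its -x reaching 112 mm; 8 mm high.
- speculum1: Yellow plastic speculum, a cone 22 mm wide and 36 mm high standing on its wide end; origin at its foot.
- speculum2: The other yellow speculum, identical.
- probe: Steel ear hook probe lying flat, 165 mm long along its x, 7 mm high; origin near its middle.
Mind the look-alikes: they are no part of the job. Leave any blue look-alike of the part that bears cart_grip alone. Leave any orange look-alike of the part that bears ear_mouth alone.

How it is judged:
By the outcome, as a careful person would: the job done as asked, in the order asked, and still so for the second after the job is handed in, with the robot touching nothing.
It also fails if it takes over 64 s, if anything falls off the work surface, if the arm or the gripper's body presses on something with over 40 N, if the wrist force passes 120 N, or if a joint passes its speed limit or range.

## Working session

There is one attempt and no reset: what is moved stays moved. The work goes in short steps, Python scripts to look and compute and a tool call to move; the robot and the scene stay as the last step left them, time stands still between calls to the robot, and variables do not carry over. Pictures are saved under pics/ and viewed, on a budget of 10 in all, crops included, one or two more only if the job needs it, and the job is handed in when it is done.

Besides the shell and the picture viewer there is one more tool, called after ">>>" as a command line: name --argument value ..., lists and objects as JSON in quotes. step_arm: Moves the arm, as the interface text tells. Its arguments: {"type":"object","properties":{"motion":{"type":"array"},"newtons":{"type":"number"}},"required":["motion"]}

```bash
mkdir -p pics; cat > h.py <<'E'
from workcell import *
import numpy as np, cv2
def look(c):
    p,d=read_camera(c); k=get_calibration(c); return p,d,np.array(k["K"]),np.array(k["world_from_camera"])
def cloud(d,K,T):
    v,u=np.mgrid[:420,:560]
    P=np.stack([(u-K[0,2])/K[0,0]*d,(v-K[1,2])/K[1,1]*d,d],-1)
    return P@T[:3,:3].T+T[:3,3]
def w(T,x): return T[:3,:3]@np.array(x)+T[:3,3]
def pix(K,T,X):
    c=T[:3,:3].T@(np.array(X)-T[:3,3]); c=K@c; return (c[:2]/c[2]).round().astype(int)
E
python3 - <<'E'
from h import *
ims=[]
for c in ["scene","side"]:
    p,d,K,T=look(c); np.savez(f"{c}.npz",p=p,d=d,K=K,T=T)
    print(c,T.round(3).tolist())
    for t in ["cart_grip","cart_face","ear_mouth","dock_mouth","spare_grip"]:
        for r in spot_in(c,t)[:5]:
            X=w(T,r["xyz"]); print(c,t,round(r["score"],2),X.round(3),pix(K,T,X))
    cv2.imwrite(f"pics/{c}1.png",p)
print(read_state()["time"])
E
```

```text
scene [[-0.715, 0.57, -0.405, 0.942], [0.699, 0.579, -0.419, 0.428], [-0.004, -0.582, -0.813, 0.87], [0.0, 0.0, 0.0, 1.0]]
scene cart_grip 0.96 [0.558 0.202 0.107] [339 260]
scene cart_grip 0.7 [ 0.674 -0.039  0.019] [216 244]
scene cart_grip 0.65 [0.534 0.335 0.055] [397 310]
scene cart_face 0.58 [0.554 0.197 0.109] [338 257]
scene cart_face 0.4 [0.542 0.207 0.113] [347 255]
scene ear_mouth 0.95 [0.347 0.142 0.048] [377 199]
scene ear_mouth 0.79 [0.588 0.218 0.042] [331 291]
scene dock_mouth 0.92 [ 0.552 -0.059  0.02 ] [251 206]
scene dock_mouth 0.68 [0.739 0.246 0.007] [287 360]
scene dock_mouth 0.66 [0.554 0.199 0.107] [339 258]
side [[0.995, -0.056, 0.079, 0.456], [-0.097, -0.652, 0.752, -0.565], [0.009, -0.756, -0.655, 0.619], [0.0, 0.0, 0.0, 1.0]]
side cart_grip 0.63 [0.542 0.186 0.097] [286 167]
side cart_face 0.27 [0.538 0.186 0.098] [285 167]
side ear_mouth 0.88 [0.323 0.109 0.04 ] [190 214]
side ear_mouth 0.7 [0.554 0.172 0.032] [291 193]
side ear_mouth 0.36 [0.734 0.238 0.002] [358 183]
side dock_mouth 0.81 [ 0.536 -0.078  0.014] [297 282]
side spare_grip 0.91 [ 0.479 -0.231  0.079] [273 337]
side spare_grip 0.32 [ 0.355 -0.111  0.005] [200 306]
0.6
```

View pics/scene1.png

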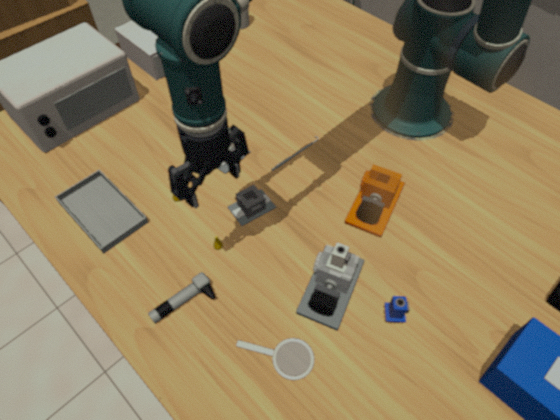

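View pics/side1.png

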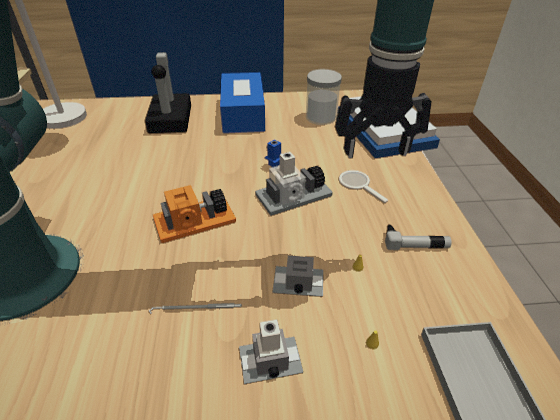

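Scene picture: the white cartridge in the clear ear is at (340,258) and the blue look-alike at (397,308). The orange ear look-alike is at (378,195) and the empty dock at (251,200). In the side picture the spare is at (270,337). Next I'll get the geometry from depth and an enlarged crop.

```bash
python3 - <<'E'
from h import *
T=np.array(get_calibration("wrist")["world_from_camera"]); print("wrist",T.round(3).tolist())
for c in ["scene","side"]:
    z=np.load(c+".npz"); W=cloud(z["d"],z["K"],z["T"]); v=z["d"]>0
    def rect(n,cx,cy,r,z0,z1):
        m=v&(np.hypot(W[...,0]-cx,W[...,1]-cy)<r)&(W[...,2]>z0)&(W[...,2]<z1)
        P=W[m]
        if len(P)<6: print(c,n,len(P));return
        b=cv2.minAreaRect((P[:,:2]*1000).astype(np.float32)); print(c,n,len(P),np.round(b[0],1),np.round(b[1],1),round(b[2],1),"zmed",np.median(P[:,2]).round(4))
    rect("carttop",.55,.19,.04,.115,.135)
    rect("flange",.55,.19,.06,.073,.084)
    rect("eartop",.55,.19,.07,.067,.084)
    rect("earall",.57,.2,.13,.008,.068)
    rect("docktop",.545,-.07,.06,.038,.055)
    rect("dockall",.545,-.07,.08,.005,.03)
    rect("spare",.48,-.23,.04,.085,.105)
    rect("sparefl",.48,-.23,.05,.04,.056)
z=np.load("scene.npz")["p"];s=np.load("side.npz")["p"]
f=lambda p,x,y,a=100,b=75:cv2.resize(p[y:y+b,x:x+a],(400,300),interpolation=cv2.INTER_CUBIC)
cv2.imwrite("pics/crop1.png",np.vstack([np.hstack([f(z,290,230,120,90),f(s,240,145)]),np.hstack([f(z,215,170),f(s,250,245)])]))
E
```

```text
wrist [[1.0, 0.001, 0.0, 0.675], [0.001, -0.965, -0.263, 0.066], [0.0, 0.263, -0.965, 0.374], [0.0, 0.0, 0.0, 1.0]]
scene carttop 208 [547.9 195.9] [29.2 28.8] 18.3 zmed 0.1236
scene flange 678 [549.8 191.1] [62.5 77.1] 22.4 zmed 0.0761
scene eartop 779 [568.  197.2] [100.8  79.9] 22.4 zmed 0.0758
scene earall 2447 [565.9 206.7] [193.1 183.7] 58.2 zmed 0.0263
scene docktop 378 [545.7 -67.2] [53.4 51.8] 78.9 zmed 0.0467
scene dockall 543 [544.7 -78.4] [140.7 119.2] 15.4 zmed 0.0085
scene spare 2
scene sparefl 30 [ 476.4 -208.1] [18.2 11. ] 25.7 zmed 0.0499
side carttop 114 [544.2 194.5] [28.5 28.2] 18.5 zmed 0.1221
side flange 323 [544.  195.2] [60.6 72.8] 22.5 zmed 0.0751
side eartop 446 [545.8 191. ] [62.  81.3] 21.4 zmed 0.0744
side earall 1976 [559.5 204.9] [185.6 186.8] 60.8 zmed 0.0309
side docktop 492 [541.7 -65.4] [53.5 49.8] 79.3 zmed 0.0452
side dockall 575 [539.  -67.8] [64.6 91.9] 77.3 zmed 0.0128
side spare 332 [ 473.8 -224.2] [27.7 27.1] 6.1 zmed 0.0934
side sparefl 640 [ 473.9 -224. ] [50.  51.7] 6.1 zmed 0.0463
```

View pics/crop1.png

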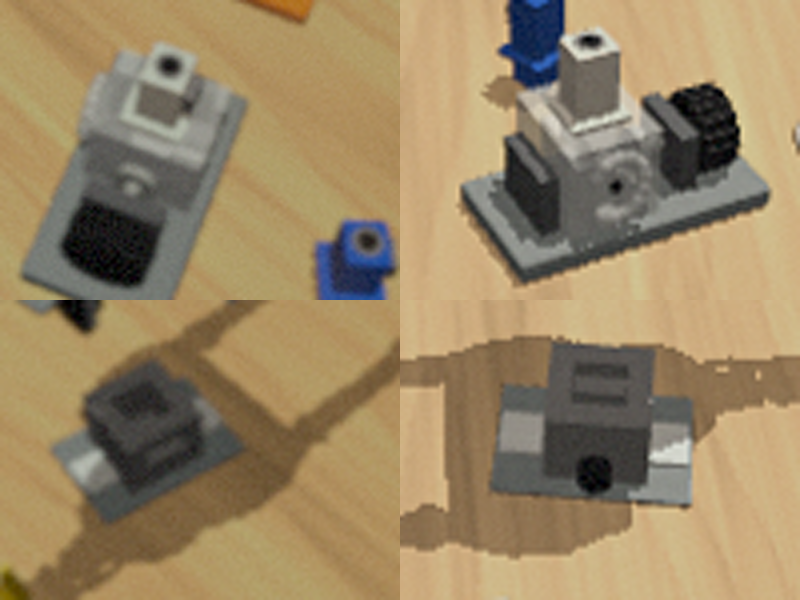

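The chosen cartridge is the white one: scene (340,258), in the clear ear, top at z=0.123 m. Its yaw is about +20° and the grey button is on the +y side. The dock is empty, its window is on +y and its yaw is about -11°. I'll take a wrist view of the dock first, then the ear.

>>> step_arm --motion '[[[0.085,-0.04,-0.02,-0.015,0,0,-4],[0.085,-0.08,-0.04,-0.03,0,0,-8],[0.085,-0.115,-0.055,-0.04,0,0,-11],[0.085,-0.13,-0.066,-0.05,0,0,-11],[0.085,-0.13,-0.066,-0.05,0,0,-11],[0.085,-0.13,-0.066,-0.05,0,0,-11],[0.085,-0.13,-0.066,-0.05,0,0,-11],[0.085,-0.13,-0.066,-0.05,0,0,-11]]]'

```text
time: 1.6
tool_pos: [0.5458, -0.0657, 0.2037]
tcp_rot: [2.423, 1.999, 0.001]
wrist_force: [-0.7, -0.2, -0.1]
width: 0.996
```

```bash
python3 - <<'E'
from h import *
p,d,K,T=look("wrist"); np.savez("wd.npz",p=p,d=d,K=K,T=T); cv2.imwrite("pics/wd.png",p)
s=read_state();print(s["tool_pos"],s["tcp_rot"],s["time"],s["wrist_force"])
E
```

```text
[ 0.54564924 -0.06572296  0.20356234] [2.42326547e+00 1.99876392e+00 5.40307470e-04] 1.65 [ 0.467689   -0.25054252 -0.56917214]
```

>>> step_arm --motion '[[[0.085,0.001,0.05,0.015,0,0,6],[0.085,0.002,0.1,0.04,0,0,13],[0.085,0.003,0.15,0.05,0,0,20],[0.085,0.003,0.2,0.05,0,0,26],[0.085,0.003,0.25,0.05,0,0,31],[0.085,0.003,0.26,0.05,0,0,31],[0.085,0.003,0.26,0.05,0,0,31],[0.085,0.003,0.26,0.05,0,0,31]]]'

```text
time: 2.65
tool_pos: [0.5487, 0.1931, 0.2534]
tcp_rot: [1.803, 2.572, -0.0]
wrist_force: [-0.3, -0.8, 0.2]
width: 0.994
```

```bash
python3 - <<'E'
from h import *
p,d,K,T=look("wrist"); np.savez("we.npz",p=p,d=d,K=K,T=T)
q=cv2.imread("pics/wd.png")
cv2.imwrite("pics/we.png",np.hstack([q[:,80:480],p[:,80:480]]))
s=read_state();print(s["tool_pos"],s["tcp_rot"],s["time"],s["wrist_force"])
def rect(n,W,v,cx,cy,r,z0,z1):
    P=W[v&(np.hypot(W[...,0]-cx,W[...,1]-cy)<r)&(W[...,2]>z0)&(W[...,2]<z1)]
    if len(P)<6: print(n,len(P));return
    P=P[:,:2]*1000; c=np.median(P,0); lo=cv2.minAreaRect(P.astype(np.float32)); print(n,len(P),np.round(lo[0],1),np.round(lo[1],1),round(lo[2],1))
for f in ["we","wd"]:
    z=np.load(f+".npz");W=cloud(z["d"],z["K"],z["T"]);v=z["d"]>0
    if f=="we":
        rect("cart",W,v,.546,.194,.04,.117,.13);rect("flange",W,v,.546,.194,.03,.0775,.082);rect("eartop",W,v,.546,.194,.07,.072,.0765);rect("btn",W,v,.54,.21,.035,.09,.112)
    else: rect("dock",W,v,.544,-.066,.06,.042,.05);rect("base",W,v,.544,-.066,.08,.004,.03)
E
```

```text
[0.54878697 0.19296702 0.25346784] [ 1.80319594e+00  2.57204480e+00 -1.11630034e-04] 2.7 [ 0.3700448  -0.02798334 -0.33704205]
cart 938 [545.1 195.9] [27.6 26.3] 20.5
flange 347 [543.  196.6] [41.3 40.2] 21.8
eartop 2212 [546.1 192.4] [59.3 77. ] 21.3
btn 149 [539.2 210.4] [27.6  8.8] 22.7
dock 1952 [542.3 -65.2] [50.5 49.9] 79.7
base 2389 [541.  -66.1] [67.9 95.2] 79.2
```

View pics/we.png

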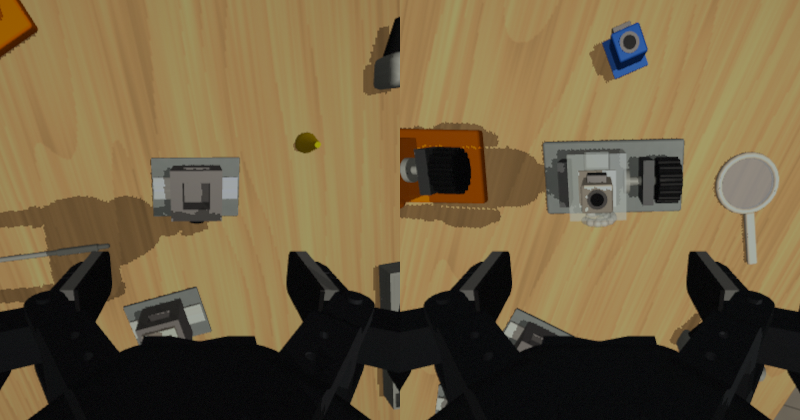

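The wrist view shows the dock at (195,190) in the left half and the cartridge at (597,195) in the right half. The jaws currently open along the cartridge's x, so the tool must turn about -89° to close along y. I'll turn, centre, then measure again from this other camera side.

>>> step_arm --motion '[[[0.085,0,0,0,0,0,-10],[0.085,0,0,0,0,0,-20],[0.085,0,0,0,0,0,-30],[0.085,0,0,0,0,0,-40],[0.085,0,0,0,0,0,-50],[0.085,0,0,0,0,0,-60],[0.085,0,0,0,0,0,-70],[0.085,0,0,0,0,0,-80]]]'

```text
time: 3.7
tool_pos: [0.549, 0.1914, 0.2535]
tcp_rot: [3.038, 0.799, -0.001]
wrist_force: [-0.3, -1.0, 1.4]
width: 1.0
```

>>> step_arm --motion '[[[0.085,-0.0035,0.0025,-0.025,0,0,-8.7],[0.085,-0.0035,0.0025,-0.045,0,0,-9.4],[0.085,-0.0035,0.0025,-0.05,0,0,-9.4],[0.085,-0.0035,0.0025,-0.05,0,0,-9.4],[0.085,-0.0035,0.0025,-0.05,0,0,-9.4],[0.085,-0.0035,0.0025,-0.05,0,0,-9.4],[0.085,-0.0035,0.0025,-0.05,0,0,-9.4],[0.085,-0.0035,0.0025,-0.05,0,0,-9.4]]]'

```text
time: 4.7
tool_pos: [0.5456, 0.194, 0.2038]
tcp_rot: [3.093, 0.548, 0.0]
wrist_force: [1.0, 0.6, -0.3]
width: 0.991
```

```bash
cat >> h.py <<'E'
def rect(n,W,v,cx,cy,r,z0,z1):
    P=W[v&(np.hypot(W[...,0]-cx,W[...,1]-cy)<r)&(W[...,2]>z0)&(W[...,2]<z1)]
    if len(P)<6: print(n,len(P));return
    zm=np.median(P[:,2]);P=P[:,:2]*1000; lo=cv2.minAreaRect(P.astype(np.float32)); print(n,len(P),np.round(lo[0],1),np.round(lo[1],1),round(lo[2],1),zm.round(4))
def st():
    s=read_state(); r=np.array(s["tcp_rot"]); R=cv2.Rodrigues(r)[0]
    print("t",round(s["time"],2),"pos",(1000*np.array(s["tool_pos"])).round(1),"yaw_y",np.degrees(np.arctan2(R[1,1],R[0,1])).round(2),"tz",R[:,2].round(4),"F",np.round(s["wrist_force"],1),"w",round(s["width"]*85.4,1),"q",np.round(s["q"],2))
E
python3 - <<'E'
from h import *
st()
p,d,K,T=look("wrist"); np.savez("we2.npz",p=p,d=d,K=K,T=T)
W=cloud(d,K,T);v=d>0
rect("cart",W,v,.546,.194,.04,.117,.13);rect("flange",W,v,.546,.194,.033,.0775,.082);rect("eartop",W,v,.546,.194,.07,.072,.0765);rect("btn",W,v,.54,.21,.035,.09,.112)
cv2.imwrite("pics/we2.png",p)
E
```

```text
t 4.7 pos [545.6 194.  203.8] yaw_y -69.92 tz [ 1.e-04 -4.e-04 -1.e+00] F [ 1.   0.6 -0.3] w 84.7 q [ 0.3   0.12  1.87 -0.    1.15  1.52]
cart 1380 [544.8 196.4] [28.5 25.9] 21.1 0.1231
flange 527 [544.8 196.8] [37.9 37.4] 21.1 0.0791
eartop 2950 [545.9 193.3] [60.2 76.7] 21.2 0.075
btn 353 [549.1 205.9] [17.2 38.5] 57.9 0.1059
```

View pics/we2.png

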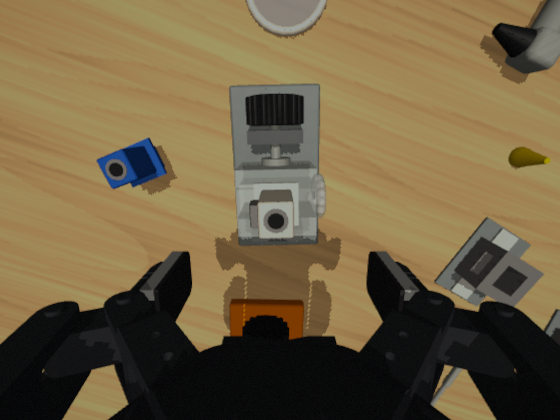

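The centre is (544.8, 196.5) mm with yaw 21.2°, and both wrist views agree within 0.5 mm. The button shows at (255,213), on the +y side. Descending.

>>> step_arm --motion '[[[0.06,-0.001,0.003,-0.02,0,0,1.1],[0.06,-0.001,0.003,-0.04,0,0,1.1],[0.06,-0.001,0.003,-0.06,0,0,1.1],[0.06,-0.001,0.003,-0.075,0,0,1.1],[0.06,-0.001,0.003,-0.09,0,0,1.1],[0.06,-0.001,0.003,-0.097,0,0,1.1],[0.06,-0.001,0.003,-0.097,0,0,1.1],[0.06,-0.001,0.003,-0.097,0,0,1.1]]]' --newtons 20

```text
time: 5.75
tool_pos: [0.5452, 0.1972, 0.1075]
tcp_rot: [3.088, 0.577, 0.002]
wrist_force: [0.7, 0.5, 0.4]
width: 0.704
```

```bash
python3 - <<'E'
from h import *
st()
E
```

```text
t 5.75 pos [545.2 197.2 107.5] yaw_y -68.82 tz [ 0.0013 -0.     -1.    ] F [0.7 0.5 0.4] w 60.2 q [ 0.3   0.22  1.95 -0.    0.97  1.51]
```

>>> step_arm --motion '[[[0.036,0,0,0,0,0,0],[0.036,0,0,0,0,0,0],[0.034,0,0,0,0,0,0],[0.032,0,0,0,0,0,0],[0.03,0,0,0,0,0,0],[0.028,0,0,0,0,0,0],[0.025,0,0,0,0,0,0],[0.025,0,0,0,0,0,0]]]' --newtons 20

```text
time: 6.75
tool_pos: [0.5462, 0.1965, 0.1086]
tcp_rot: [3.086, 0.577, 0.005]
wrist_force: [-0.7, -0.4, 6.8]
width: 0.31
```

```bash
python3 - <<'E'
from h import *
st()
E
```

```text
t 6.75 pos [546.2 196.5 108.6] yaw_y -68.81 tz [ 0.0034 -0.001  -1.    ] F [-0.7 -0.4  6.8] w 26.4 q [ 0.3   0.22  1.95 -0.    0.98  1.51]
```

Width is about 27 mm, so the button is fully in. Starting a slow pull while watching force.

>>> step_arm --motion '[[[0.025,0,0,0,0,0,0],[0.025,0,0,0.0005,0,0,0],[0.025,0,0,0.001,0,0,0],[0.025,0,0,0.0015,0,0,0],[0.025,0,0,0.002,0,0,0],[0.025,0,0,0.003,0,0,0],[0.025,0,0,0.003,0,0,0],[0.025,0,0,0.003,0,0,0]]]' --newtons 20

```text
time: 7.75
tool_pos: [0.5462, 0.1966, 0.1116]
tcp_rot: [3.086, 0.578, 0.005]
wrist_force: [1.1, -0.1, -0.5]
width: 0.314
```

```bash
python3 - <<'E'
from h import *
st()
E
```

```text
t 7.75 pos [546.2 196.6 111.6] yaw_y -68.8 tz [ 0.0033 -0.001  -1.    ] F [ 1.1 -0.1 -0.5] w 26.8 q [ 0.3   0.21  1.94 -0.    0.98  1.51]
```

>>> step_arm --motion '[[[0.025,0,0,0.001,0,0,0],[0.025,0,0,0.003,0,0,0],[0.025,0,0,0.005,0,0,0],[0.025,0,0,0.007,0,0,0],[0.025,0,0,0.009,0,0,0],[0.025,0,0,0.011,0,0,0],[0.025,0,0,0.012,0,0,0],[0.025,0,0,0.012,0,0,0]]]'

```text
time: 8.75
tool_pos: [0.5462, 0.1965, 0.1237]
tcp_rot: [3.086, 0.577, 0.005]
wrist_force: [-0.3, -0.5, -1.7]
width: 0.309
```

```bash
python3 - <<'E'
from h import *
st()
p,d,K,T=look("side"); W=cloud(d,K,T); rect("cart",W,d>0,.546,.197,.03,.125,.16)
cv2.imwrite("pics/s2.png",cv2.resize(p[100:250,200:400],(800,600)))
E
```

```text
t 8.75 pos [546.2 196.5 123.7] yaw_y -68.8 tz [ 3.5e-03 -9.0e-04 -1.0e+00] F [-0.3 -0.5 -1.7] w 26.4 q [ 0.3   0.2   1.94 -0.    1.    1.51]
cart 195 [543.7 194.5] [27.7 53.5] 17.8 0.1378
```

View pics/s2.png

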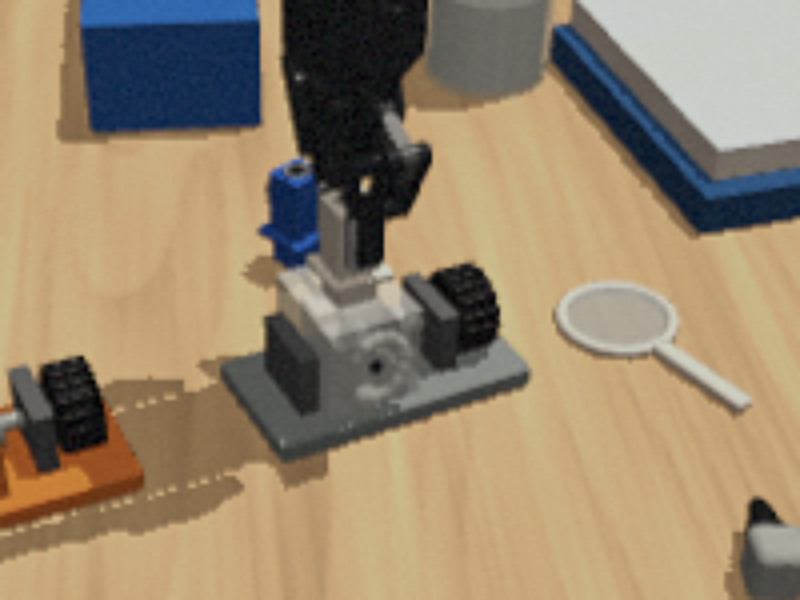

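The cartridge is coming up freely (pale head at (340,230), side crop) and the load is only its weight. Continuing up until the plug is clear.

>>> step_arm --motion '[[[0.025,0,0,0.002,0,0,0],[0.025,0,0,0.006,0,0,0],[0.025,0,0,0.01,0,0,0],[0.025,0,0,0.015,0,0,0],[0.025,0,0,0.025,0,0,0],[0.025,0,0,0.037,0,0,0],[0.025,0,0,0.045,0,0,0],[0.025,0,0,0.045,0,0,0]]]'

```text
time: 9.8
tool_pos: [0.547, 0.1968, 0.1701]
tcp_rot: [3.087, 0.578, 0.009]
wrist_force: [0.7, 0.5, -1.1]
width: 0.305
```

```bash
python3 - <<'E'
from h import *
st()
p,d,K,T=look("wrist"); np.savez("wh.npz",p=p,d=d,K=K,T=T); W=cloud(d,K,T);v=d>0
for a in np.arange(.13,.195,.005): rect(f"{a:.3f}",W,v,.546,.196,.027,a,a+.005)
cv2.imwrite("pics/wh.png",p)
E
```

```text
t 9.8 pos [547.  196.8 170.1] yaw_y -68.8 tz [ 5.7e-03 -2.0e-04 -1.0e+00] F [ 0.7  0.5 -1.1] w 26.0 q [ 0.3   0.15  1.9  -0.    1.09  1.51]
0.130 0
0.135 675 [557.8 200.7] [12.8 37.9] 22.0 0.1394
0.140 501 [558.1 200.8] [12.2 37.7] 21.2 0.1404
0.145 150 [558.  200.8] [ 2.8 26. ] 22.4 0.1476
0.150 271 [555.7 200.2] [ 7.7 50.1] 21.2 0.1529
0.155 383 [555.5 199.8] [ 8.  51.8] 21.9 0.1576
0.160 465 [555.6 199.6] [ 7.9 52.1] 21.1 0.1626
0.165 485 [555.5 199.9] [ 8.1 52.2] 21.4 0.1678
0.170 543 [555.6 199.7] [ 7.9 52. ] 21.1 0.1727
0.175 575 [553. 199.] [22.8 47.2] 45.5 0.1775
0.180 4166 [545.7 196.4] [28.6 39.5] 21.5 0.1839
0.185 813 [546.8 196.3] [23.6 48.5] 21.8 0.1854
0.190 533 [548.5 197.2] [22.8 48.5] 20.4 0.1929
```

View pics/wh.png

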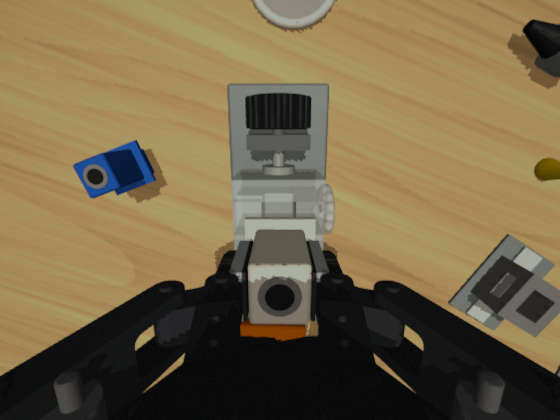

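The cartridge is held at the right of the socket: head top (280,285), flange edge at row 220. Its centre lies about 1.2 mm toward -x of the TCP. I'll carry it to beside the dock (yaw -31.7°) so the wrist camera can see the dock top without obstruction.

>>> step_arm --motion '[[[0.025,0,-0.02,0.01,0,0,-3],[0.025,-0.01,-0.06,0.015,0,0,-8],[0.025,-0.02,-0.1,0.015,0,0,-14],[0.025,-0.03,-0.14,0.015,0,0,-20],[0.025,-0.04,-0.18,0.015,0,0,-26],[0.025,-0.05,-0.22,0.01,0,0,-31.7],[0.025,-0.057,-0.25,0.005,0,0,-31.7],[0.025,-0.057,-0.252,0,0,0,-31.7]]]'

```text
time: 10.85
tool_pos: [0.4886, -0.0577, 0.1693]
tcp_rot: [3.125, -0.295, 0.006]
wrist_force: [0.5, 0.7, -1.7]
width: 0.302
```

>>> step_arm --motion '[[[0.025,0,0,0,0,0,0],[0.025,0,0,0,0,0,0],[0.025,0,0,0,0,0,0],[0.025,0,0,0,0,0,0],[0.025,0,0,0,0,0,0],[0.025,0,0,0,0,0,0],[0.025,0,0,0,0,0,0],[0.025,0,0,0,0,0,0]]]'

```text
time: 11.85
tool_pos: [0.4886, -0.0577, 0.1692]
tcp_rot: [3.125, -0.295, 0.005]
wrist_force: [-0.4, -0.1, -1.6]
width: 0.307
```

```bash
python3 - <<'E'
from h import *
st()
p,d,K,T=look("wrist"); np.savez("wd2.npz",p=p,d=d,K=K,T=T); W=cloud(d,K,T);v=d>0
rect("dock",W,v,.544,-.066,.06,.042,.05);rect("base",W,v,.544,-.066,.08,.004,.012)
x,y,_=np.array(read_state()["tool_pos"])
for a in (.135,.14,.178,.182): rect(f"cart{a}",W,v,x,y,.03,a,a+.005)
# socket: dark hole pixels inside top
P=W[v&(np.hypot(W[...,0]-.5425,W[...,1]+.0655)<.022)]
h=P[P[:,2]<.04]; print("hole",len(h)); 
cv2.imwrite("pics/wd2.png",p)
E
```

```text
t 11.85 pos [488.6 -57.7 169.2] yaw_y -100.78 tz [ 0.0032 -0.0034 -1.    ] F [-0.4 -0.1 -1.6] w 26.2 q [-0.17 -0.02  2.08 -0.    1.07  1.59]
dock 2863 [542.5 -64.5] [50.1 50. ] 79.4 0.0462
base 2271 [541.1 -64.3] [65.7 95.2] 79.5 0.0052
cart0.135 677 [500.5 -60.6] [37.9 13. ] 79.7 0.1395
cart0.14 491 [500.6 -60.8] [37.9 12.2] 79.3 0.1405
cart0.178 955 [487.9 -57.7] [52.9 28.8] 79.3 0.1819
cart0.182 4547 [487.9 -57.6] [47.5 28.7] 79.0 0.1841
hole 1008
```

View pics/wd2.png

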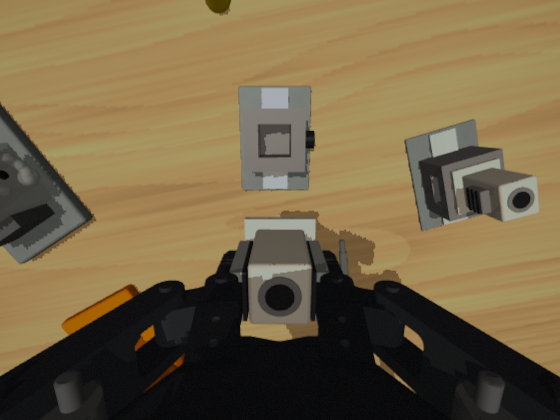

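The dock shows at (275,138) with its knob on the right (-y) and its window on the left (+y), the same side as the button. The spare is at (465,185). From one picture the cartridge-to-dock shift is about (54.3, -6.5) mm. Moving over and lowering to about 20 mm above the mouth.

>>> step_arm --motion '[[[0.025,0.015,-0.002,0,0,0,0.2],[0.025,0.03,-0.004,0,0,0,0.2],[0.025,0.045,-0.0055,0,0,0,0.2],[0.025,0.0543,-0.0065,-0.01,0,0,0.2],[0.025,0.0543,-0.0065,-0.025,0,0,0.2],[0.025,0.0543,-0.0065,-0.04,0,0,0.2],[0.025,0.0543,-0.0065,-0.04,0,0,0.2],[0.025,0.0543,-0.0065,-0.04,0,0,0.2]]]'

```text
time: 12.9
tool_pos: [0.5425, -0.0642, 0.1291]
tcp_rot: [3.125, -0.289, 0.005]
wrist_force: [0.5, -0.2, -0.4]
width: 0.306
```

```bash
python3 - <<'E'
from h import *
st()
p,d,K,T=look("wrist");W=cloud(d,K,T);v=d>0
for a in (.094,.098,.144): rect(f"cart{a}",W,v,.5424,-.065,.032,a,a+.005)
rect("dock",W,v,.544,-.066,.06,.043,.049)
E
```

```text
t 12.9 pos [542.5 -64.2 129.1] yaw_y -100.58 tz [ 0.0028 -0.0033 -1.    ] F [ 0.5 -0.2 -0.4] w 26.2 q [-0.16  0.13  2.   -0.    1.    1.6 ]
cart0.094 89 [556.2 -67.5] [37.5  9.7] 80.1 0.0983
cart0.098 1044 [554.6 -67.1] [38. 13.] 79.8 0.1002
cart0.144 3301 [542.7 -64.2] [58.6 27.5] 79.3 0.1448
dock 1710 [556.8 -67.3] [50.1 23.1] 79.2 0.0467
```

>>> step_arm --motion '[[[0.025,0.0008,-0.0001,-0.005,0,0,0],[0.025,0.0008,-0.0001,-0.01,0,0,0],[0.025,0.0008,-0.0001,-0.014,0,0,0],[0.025,0.0008,-0.0001,-0.018,0,0,0],[0.025,0.0008,-0.0001,-0.022,0,0,0],[0.025,0.0008,-0.0001,-0.025,0,0,0],[0.025,0.0008,-0.0001,-0.028,0,0,0],[0.025,0.0008,-0.0001,-0.028,0,0,0]]]'

```text
time: 13.95
tool_pos: [0.5436, -0.0643, 0.1013]
tcp_rot: [3.125, -0.289, 0.006]
wrist_force: [-0.5, -0.6, -1.2]
width: 0.306
```

```bash
python3 - <<'E'
from h import *
st()
p,d,K,T=look("wrist");W=cloud(d,K,T);v=d>0
for a in (.07,.1165): rect(f"cart{a}",W,v,.5424,-.065,.032,a,a+.004)
rect("dock",W,v,.544,-.066,.06,.043,.049)
E
```

```text
t 13.95 pos [543.6 -64.3 101.3] yaw_y -100.58 tz [ 0.0033 -0.0034 -1.    ] F [-0.5 -0.6 -1.2] w 26.1 q [-0.16  0.17  2.02 -0.    0.95  1.6 ]
cart0.07 1033 [555.5 -67.2] [38.  12.6] 79.7 0.0721
cart0.1165 1935 [544.1 -64.6] [59.  27.1] 76.4 0.1171
dock 1899 [553.6 -66.7] [50.2 29.3] 78.9 0.0463
```

>>> step_arm --motion '[[[0.025,0.0003,0,-0.001,0,0,0],[0.025,0.0003,0,-0.002,0,0,0],[0.025,0.0003,0,-0.003,0,0,0],[0.025,0.0003,0,-0.004,0,0,0],[0.025,0.0003,0,-0.005,0,0,0],[0.025,0.0003,0,-0.006,0,0,0],[0.025,0.0003,0,-0.007,0,0,0],[0.025,0.0003,0,-0.007,0,0,0]]]'

```text
time: 15.0
tool_pos: [0.544, -0.0643, 0.0944]
tcp_rot: [3.125, -0.289, 0.006]
wrist_force: [-0.3, -0.3, -0.8]
width: 0.308
```

```bash
python3 - <<'E'
from h import *
st()
p,d,K,T=look("wrist");W=cloud(d,K,T);v=d>0
for a in (.063,.1095): rect(f"cart{a}",W,v,.5424,-.065,.032,a,a+.004)
E
```

```text
t 15.0 pos [544.  -64.3  94.4] yaw_y -100.58 tz [ 0.0034 -0.0034 -1.    ] F [-0.3 -0.3 -0.8] w 26.3 q [-0.16  0.18  2.03 -0.    0.93  1.6 ]
cart0.063 1029 [555.7 -67.2] [38.  12.9] 80.1 0.065
cart0.1095 1872 [543.5 -64.4] [59.2 26.6] 82.0 0.11
```

>>> step_arm --motion '[[[0.025,0,0,-0.0015,0,0,0],[0.025,0,0,-0.003,0,0,0],[0.025,0,0,-0.0045,0,0,0],[0.025,0,0,-0.006,0,0,0],[0.025,0,0,-0.0075,0,0,0],[0.025,0,0,-0.009,0,0,0],[0.025,0,0,-0.01,0,0,0],[0.025,0,0,-0.01,0,0,0]]]'

```text
time: 16.05
tool_pos: [0.5439, -0.0643, 0.0843]
tcp_rot: [3.125, -0.289, 0.005]
wrist_force: [-0.7, -0.0, -0.2]
width: 0.306
```

```bash
python3 - <<'E'
from h import *
st()
p,d,K,T=look("wrist");W=cloud(d,K,T);v=d>0
for a in (.053,.0995): rect(f"cart{a}",W,v,.5424,-.065,.032,a,a+.004)
E
```

```text
t 16.05 pos [543.9 -64.3  84.3] yaw_y -100.58 tz [ 0.0032 -0.0034 -1.    ] F [-0.7 -0.  -0.2] w 26.1 q [-0.16  0.19  2.03 -0.    0.92  1.6 ]
cart0.053 1019 [555.6 -67.2] [38.  12.9] 79.5 0.055
cart0.0995 1799 [544. -65.] [59.3 26.2] 82.7 0.1
```

>>> step_arm --motion '[[[0.025,0,0,-0.001,0,0,0],[0.025,0,0,-0.002,0,0,0],[0.025,0,0,-0.003,0,0,0],[0.025,0,0,-0.0035,0,0,0],[0.025,0,0,-0.004,0,0,0],[0.025,0,0,-0.0043,0,0,0],[0.025,0,0,-0.0045,0,0,0],[0.025,0,0,-0.0045,0,0,0]]]'

```text
time: 17.1
tool_pos: [0.544, -0.0643, 0.0799]
tcp_rot: [3.125, -0.289, 0.006]
wrist_force: [-0.4, -1.0, -0.2]
width: 0.308
```

```bash
python3 - <<'E'
from h import *
st()
p,d,K,T=look("wrist");W=cloud(d,K,T);v=d>0
for a in (.048,.094): rect(f"cart{a}",W,v,.5424,-.065,.032,a,a+.005)
E
```

```text
t 17.1 pos [544.  -64.3  79.9] yaw_y -100.58 tz [ 0.0034 -0.0034 -1.    ] F [-0.4 -1.  -0.2] w 26.3 q [-0.16  0.2   2.04 -0.    0.91  1.6 ]
cart0.048 1061 [556.3 -70.2] [44.2 19.3] 73.1 0.0505
cart0.094 3746 [544.  -62.2] [53.7 27.8] 79.3 0.0949
```

Nearly seated and no load yet. Feeling for contact with 0.9 mm more.

>>> step_arm --motion '[[[0.025,0,0,-0.0002,0,0,0],[0.025,0,0,-0.0004,0,0,0],[0.025,0,0,-0.0005,0,0,0],[0.025,0,0,-0.0006,0,0,0],[0.025,0,0,-0.0007,0,0,0],[0.025,0,0,-0.0008,0,0,0],[0.025,0,0,-0.0009,0,0,0],[0.025,0,0,-0.0009,0,0,0]]]'

```text
time: 18.15
tool_pos: [0.5441, -0.0644, 0.0796]
tcp_rot: [3.125, -0.289, 0.006]
wrist_force: [-2.3, 0.0, 6.6]
width: 0.307
```

```bash
python3 - <<'E'
from h import *
st()
E
```

```text
t 18.15 pos [544.1 -64.4  79.6] yaw_y -100.58 tz [ 0.0036 -0.0035 -1.    ] F [-2.3  0.   6.6] w 26.2 q [-0.16  0.2   2.04 -0.    0.91  1.6 ]
```

Contact at 6.6 N with the flange at dock-top height, so it is seated. Letting go.

>>> step_arm --motion '[[[0.028,0,0,0,0,0,0],[0.03,0,0,0,0,0,0],[0.032,0,0,0,0,0,0],[0.035,0,0,0,0,0,0],[0.04,0,0,0,0,0,0],[0.05,0,0,0,0,0,0],[0.06,0,0,0,0,0,0],[0.06,0,0,0,0,0,0]]]'

```text
time: 19.15
tool_pos: [0.5441, -0.0645, 0.0796]
tcp_rot: [3.125, -0.289, 0.006]
wrist_force: [-0.3, 0.1, 0.1]
width: 0.702
```

```bash
python3 - <<'E'
from h import *
st()
E
```

```text
t 19.15 pos [544.1 -64.5  79.6] yaw_y -100.58 tz [ 0.0035 -0.0036 -1.    ] F [-0.3  0.1  0.1] w 59.9 q [-0.16  0.2   2.04 -0.    0.91  1.6 ]
```

>>> step_arm --motion '[[[0.06,0,0,0.01,0,0,0],[0.06,0,0,0.03,0,0,0],[0.06,0,0,0.05,0,0,0],[0.06,0,0,0.08,0,0,0],[0.06,-0.02,0,0.11,0,0,0],[0.06,-0.04,0,0.13,0,0,0],[0.06,-0.05,0,0.13,0,0,0],[0.06,-0.05,0,0.13,0,0,0]]]'

```text
time: 20.15
tool_pos: [0.4934, -0.0644, 0.2092]
tcp_rot: [3.125, -0.29, 0.006]
wrist_force: [-0.8, -0.0, -0.5]
width: 0.701
```

```bash
python3 - <<'E'
from h import *
st()
p,d,K,T=look("wrist");W=cloud(d,K,T);v=d>0
rect("top",W,v,.5434,-.065,.03,.09,.1);rect("flange",W,v,.5434,-.065,.028,.0485,.053);rect("dock",W,v,.5434,-.065,.05,.043,.0478)
s,d2,K2,T2=look("scene");W=cloud(d2,K2,T2);rect("scene btn",W,d2>0,.5434,-.06,.03,.07,.082);rect("top",W,d2>0,.5434,-.065,.03,.09,.1)
u=pix(K,T,[.5434,-.065,.07]);a=pix(K2,T2,[.5434,-.065,.07]);print(u,a)
f=lambda p,c,k:cv2.resize(p[max(c[1]-k,0):c[1]+k,max(c[0]-k,0):c[0]+k],(400,400),interpolation=cv2.INTER_CUBIC)
cv2.imwrite("pics/end.png",np.hstack([f(p,u,90),f(s,a,45)]))
E
```

```text
t 20.15 pos [493.4 -64.4 209.2] yaw_y -100.59 tz [ 0.0034 -0.0036 -1.    ] F [-0.8 -0.  -0.5] w 59.9 q [-0.18 -0.04  2.03 -0.    1.15  1.58]
top 1162 [542.9 -65.5] [25.6 27.4] 79.5 0.0939
flange 454 [543.  -65.8] [38.  36.6] 79.5 0.0498
dock 1092 [542.6 -64.4] [50.  50.2] 79.4 0.0457
scene btn 53 [554.6 -60.7] [18.5 35.9] 35.7 0.077
top 132 [546.4 -67.6] [27. 28.] 81.3 0.0954
[268 146] [251 189]
```

View pics/end.png

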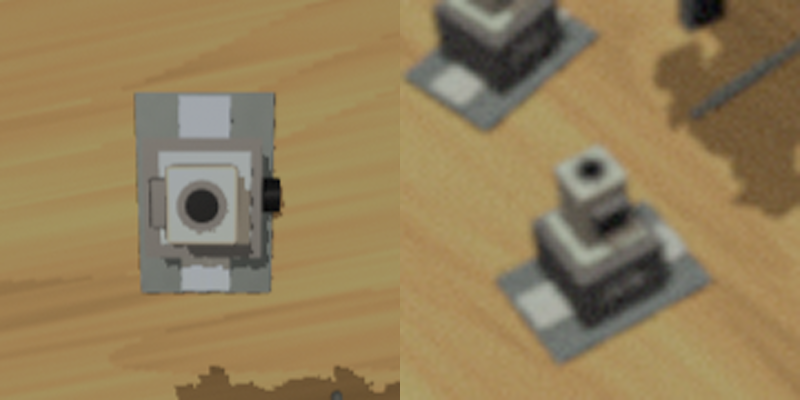

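The cartridge sits flat in the dock. In the left view the button is out at (157,200), standing about 6 mm proud on the window side. The dock's knob is at (272,195), on the opposite side. The tool is clear.

```bash
python3 -c "
from workcell import *
print(finish_job())"
```

```text
the job is handed in; nothing more can be done
None
```

The white cartridge is out of the clear ear and seated in the empty grey dock. Its button has sprung out on the window side, and I handed the job in at about 20 s.

- **Grip:** I squeezed the button fully in and held it at a 20 N setting. That is the gripper's minimum, so it was above the 15 N you asked for but under the 30 N crack limit.
- **Pull and lowering:** The readings I took showed only about the cartridge's weight (under 2 N). As the jaws closed on the cartridge in the ear, the wrist read 6.8 N, and seating it in the dock gave 6.6 N. Both are under 25 N.
- **Final checks:**
  - The flange top is at 49.8 mm, where 50 mm is expected, and the head top is at 94 mm.
  - Yaw matches the dock.
  - The button stands about 6 mm proud.
  - The gripper is open and well clear.
- **Small disagreement:** The cartridge measures about 1 mm toward the dock's -y side. That is within the 1.2 mm play and the 1.5 mm latch tolerance. I did not pull on it to test the latch.

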